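Clear the tin and flip the bamboo caddy open

ROBOT

A 7-joint arm with a two-finger parallel gripper is mounted at the origin on the work surface. World frame = base frame: x ahead of the robot, y to its left, z up, the work surface at z = 0. Lengths are in m, angles in rad, forces in N, time in s.
With the tool pointing down it reaches from about 0.4 to 0.85 m from the base axis. Payload 4.5 kg.
Tool frame: the origin (TCP) lies between the finger pads; the fingertips stand arm.tcp_to_tips ahead of it and the grasp point (between the pads) is the TCP (arm.tcp_to_tips is the distance from the TCP to the fingertips, in m); z points along the fingers, y is the line along which they close (so a half turn about z gives the same grasp; the last joint's range is limited). The gripper opens to 88 mm and grips with 3 to 60 N. Pads are 18 mm wide; open, the fingers measure 123 mm over their backs; the gripper's body (75 mm by 187 mm) begins 45 mm behind the grasp point.
Start: joints at [1.281, 0.689, -0.195, 1.565, 0.157, 0.902, -0.215], TCP at [0.199, -0.593, 0.258] pointing down, gripper open.
Joint ranges: [-3.01, 3.01], [-0.46, 2.08], [-1.47, 1.51], [0.13, 2.56], [-1, 4.14], [0.04, 2.09], [-2.66, 2.66]. Speed limits (rad/s): [2.57, 2.57, 3.14, 3.14, 3.14, 3.14, 3.14].

INTERFACE

Orientations are given as a rotation vector (axis times angle).
In Python, from workcell import sensors, viewer, workorder, arm gives the robot as it stands. The module is installed in compiled form; this text tells all that it offers.
- The arm moves only by the tool drive_tool, never from a script. Its arguments are lists of equal length, an entry for each row: "grip": the closure, from 0 (fully open) to 1 (shut); "translation": the shift along the tool's x, y, z each as a share of 40 cm, from -1 to 1, a list of three; "spin": the turn about the tool's z as a share of 45 degrees, from -1 to 1. In form: {"grip": [grip, ...], "translation": [[dx, dy, dz], ...], "spin": [spin, ...]}. A call has 1 to 10 rows; each row shifts and turns the commanded pose from where the row before left it, along the tool's axes as they then stand; what a row does not reach is not made up. A row lasts 1/12 s, in which the tool goes at most 41.7 mm and 7.16 degrees, less where a joint would pass 70% of its speed; a pose out of reach is approached as far as the arm can. A call with a number of a shift or a turn outside -1 to 1 is refused whole. A call with a gripper value outside its range is refused whole. The fingers move at their own pace and stop on an object; "squeeze" is the grip in N (left out, the last holds). Time passes only in rows, so rows that do not move let the fingers close. It gives the time, the measured TCP pose, the force, the opening and the grip force at its end, in the units of the state.
- sensors.sense(): the state, without advancing time (a new reading comes with each control period).
- viewer.read_camera(name): name is "scene" or "top"; returns a dict with "color" (400x640x3 uint8, red, green, blue), "z_map" (400x640 float32, m along the optical axis (not along the pixel's ray), 0 where there is no reading), "intrinsics" (3x3 intrinsics, pixels), "eye" and "attitude" of the camera in the world. Camera axes: x right, y down, z forward; pixel columns grow to the right and rows downward; lengths in m; the calibration is good to about 2 mm. A picture is of the moment at which its call begins.
- workorder.finish_job(): hands the job in; it is judged then, once.
Trained networks look in a picture, given as the dict that the camera call returned (one of the last four; its "shot" number tells which), for a name from the list of things; names that differ only in an ending like _2 or _b are one class to them, and where a whole thing is asked for, a point or a joint stands for the part that bears it (a point fixed in the world has none). Each returns a list of dicts, best first, with "score" (0 to 1); they miss things now and then, are a little off and sometimes report something else, mostly with a low value. They report only what shows in the picture. A call takes as long as a camera call.
- viewer.find_in(picture, label): "centre" ([column, row] in pixels, amid what is visible of it).
- viewer.mark_of(picture, label): "centre" ([column, row] in pixels: a listed point, or the origin of a listed thing).
The state is a dict: "time_s": time; "qpos": joint angles; "dq": joint speeds; "joint_efforts": joint torques, N m; "tool_pos": TCP position; "tcp_rot": TCP orientation; "wrist_force": force on the tool from outside, world axes, zero at the start; "wrist_torque": the same for the moment, N m; "width": finger opening in m; "grip_force": force on a finger pad.
Only numpy, scipy, OpenCV 4.12 (cv2) and the standard library are available. Lean on these libraries where they do the work, as an engineer would, in place of code of your own. Each camera call takes 0.05 s, during which the arm holds its last target. There are 200 camera calls.

TASK

Using the fingertips only and picking nothing up, first push the little steel tin along the cabinet top until it stands wholly on the round blue mat. Then put a fingertip under the front lip of the bamboo caddy's lid and swing it smoothly (not flung) up and over past upright, so that it rests open by itself. Leave the caddy's sliding front door shut and do not disturb the glass holder or the two remotes.

Things in the scene. Friction and masses are not known exactly. Their poses are not given: they have to be found in the camera images.
- caddy: light bamboo caddy, a box fixed to the cabinet top, 100 (its x) by 200 (its y) by 100 high without the lid. Origin: centre of its underside. Its x axis points away from its front (front with the sliding door and the lid's lip at -x), y along its width, z up. Its yaw varies by up to 0.25 rad
- hinge (a point): the middle of the lid's hinge line, 50 mm behind the caddy's centre (caddy +x) and 100 mm above the cabinet top; the hinge line runs along the caddy's y
- lip (a point): the middle of the front edge of the lid's projecting lip, on the underside of the lid: 129 mm from the hinge line. The lip is 120 mm wide (caddy y), 8 mm thick and overhangs the caddy's front by 29 mm; with the lid shut its underside is 100 mm above the cabinet top and there is free space below it, down to the cabinet top, except for an 8 mm deep door track on the caddy's front. Moves with the lid
- lid (a joint): lid angle: 0 shut, grows as the front of the lid rises, 1.57 upright, 1.95 fully back on its stop. The lid (about 160 g, loose hinge, under 2 N at the lip) falls shut from before upright, and falls back to its stop and stays there from past upright
- door (a joint): sliding front door of the caddy: 0 shut, up to 0.096 m open; rather stiff (1.5 N). To be left shut
- tin_center (a point): centre (half-way up) of the small closed stainless steel tin with a screw lid: upright cylinder, 64 in diameter, 56 high, about 200 g, standing loose some 16 cm in front of the caddy's centre; z axis is the tin's axis. Push it low down, so that it slides and does not tip
- mat: round blue felt mat lying flat on the cabinet top, 136 in diameter, 1 thick and without resistance (things slide over its edge freely), fixed; origin at its centre. It lies about 20 cm to one side of the tin, left or right; the glass holder stands at the other side
- glass: empty clear glass tealight holder, 72 in diameter, 60 high, loose; origin at the centre of its underside. Leave alone
- silver_remote: silver aluminium remote lying flat, 160 x 42 x 14, loose; origin at the centre of its underside, x along its length. Leave alone
- black_remote: matte black soundbar remote lying flat, 140 x 42 x 14, loose; origin at the centre of its underside, x along its length. Leave alone

How it is judged:
On the way, in this order (a step that is already met when the one before it is completed fails the run):
1. the tin stands upright, wholly on the mat, with the lid still shut (horizontal distance between tin_center and mat below 0.037 m and angle between tin_center's own z axis and vertical below 0.1 rad and value of joint lid below 0.1 rad), for 0.2 s.
2. the lid is past upright (value of joint lid above 1.65 rad), for 0.1 s.
At the end, for the whole second after the job is handed in: the lid rests open on its stop (beyond 1.85 rad), still; the tin stands upright with its foot wholly on the blue mat (centre within 37 mm of the mat's centre); the sliding door is shut (within 15 mm) (value of joint lid above 1.85 rad and velocity of joint lid below 0.1 rad/s and horizontal distance between tin_center and mat below 0.037 m and angle between tin_center's own z axis and vertical below 0.1 rad and value of joint door below 0.015 m); the robot touches nothing.
It fails at once if the tin is lifted off the cabinet top (its centre rises over 12 mm), carried or tipped over (height (world z) of tin_center above 0.04 m or angle between tin_center's own z axis and vertical above 0.5 rad).
It fails at once if the lid is flung (faster than 6 rad/s) (velocity of joint lid above 6 rad/s).
It fails at once if the lid is opened before the tin is on the mat (value of joint lid above 0.5 rad and horizontal distance between tin_center and mat above 0.06 m).
It fails at once if the sliding door is opened by over 20 mm (value of joint door above 0.02 m).
It fails at once if a bystander is disturbed (moved over 20 mm) (distance of any of glass, silver_remote, black_remote from where it was at the start of the episode above 0.02 m).
It also fails if it takes over 72 s, if anything falls off the work surface, if the arm or the gripper's body presses on something with over 40 N, if the wrist force passes 120 N, or if a joint passes its speed limit or range.

## Working session

There is one attempt and no reset: what is moved stays moved. The work goes in short steps, Python scripts to look and compute and a tool call to move; the robot and the scene stay as the last step left them, time stands still between calls to the robot, and variables do not carry over. Pictures are saved under pics/ and viewed, at most 10 in all, crops included, and the job is handed in when it is done.

Besides the shell and the picture viewer there is one more tool, called after "Request:" as a command line: name --pt "numbers of a row" for each row, then --argument value for the rest. drive_tool: Moves the arm, as the interface text tells. Its arguments: {"type":"object","properties":{"grip":{"type":"array","items":{"type":"number"}},"translation":{"type":"array","items":{"type":"array","items":{"type":"number","minimum":-1,"maximum":1}}},"spin":{"type":"array","items":{"type":"number","minimum":-1,"maximum":1}},"squeeze":{"type":"number"}},"required":["grip","translation","spin"]}

```bash
mkdir -p pics; cat > h.py <<'E'
import numpy as np, cv2
from scipy.spatial.transform import Rotation as R
from workcell import sensors, viewer, workorder, arm
def rot(a):
    a=np.array(a,float)
    if a.shape==(3,3): return a
    return R.from_rotvec(a).as_matrix() if a.size==3 else R.from_quat(a).as_matrix()
def px2w(p,uv,z=None):
    """world point at pixel: by depth, or on plane z"""
    K=np.array(p["intrinsics"]); r=np.array([(uv[0]-K[0,2])/K[0,0],(uv[1]-K[1,2])/K[1,1],1])
    d=rot(p["attitude"])@r; e=np.array(p["eye"])
    if z is None: return e+d*p["z_map"][int(round(uv[1])),int(round(uv[0]))]
    return e+d*(z-e[2])/d[2]
def cloud(p):
    K=np.array(p["intrinsics"]); v,u=np.mgrid[:400,:640]; z=p["z_map"]
    c=np.stack([(u-K[0,2])/K[0,0]*z,(v-K[1,2])/K[1,1]*z,z],-1)
    return c@rot(p["attitude"]).T+np.array(p["eye"])
E
python3 - <<'E'
from h import *
s=sensors.sense(); print(s, arm.tcp_to_tips)
Z={'hinge':.1,'lip':.1,'tin_center':.028,'mat':.001,'glass':0,'silver_remote':0,'black_remote':0,'caddy':0}
for c in ("top","scene"):
    p=viewer.read_camera(c); cv2.imwrite(f"pics/{c}0.png",p["color"][...,::-1]); print(c,p["eye"],p["attitude"],p["intrinsics"])
    for n,z in Z.items():
        for d in viewer.mark_of(p,n)[:2]: print(n,round(d["score"],2),np.round(d["centre"]),px2w(p,d["centre"],z).round(3))
E
```

```text
{'time_s': 0.0, 'qpos': array([ 1.28082886,  0.68999027, -0.1945062 ,  1.56634639,  0.15731574,
        0.90249627, -0.21508257]), 'dq': array([ 7.02362704e-04,  2.57437096e-04, -2.89896119e-04,  2.13352828e-05,
        3.93168845e-04,  9.13322894e-04, -1.17932406e-03]), 'joint_efforts': array([-8.64032745e-05, -5.27560544e+01, -1.26727805e+00, -1.53430420e+01,
       -5.27796254e-02,  6.55515993e-03,  1.98232774e-04]), 'tool_pos': array([ 0.19859459, -0.59197607,  0.25690526]), 'tcp_rot': array([-3.09872134e+00, -5.06229420e-01,  6.99032559e-04]), 'wrist_force': array([-0.43882369, -0.42294799, -0.43405469]), 'wrist_torque': array([ 0.01228806, -0.01819117,  0.0324373 ]), 'grip_force': 0.0, 'width': 0.08812041434660046} 0.019
top [0.52302606 0.01228442 0.80802814] [-2.16781322  2.16594872 -0.12934392] [[391.91532832   0.         318.73248885]
 [  0.         391.91532832 200.0876821 ]
 [  0.           0.           1.        ]]
hinge 0.73 [349. 144.] [ 0.707 -0.049  0.1  ]
hinge 0.58 [458. 234.] [ 0.541 -0.243  0.1  ]
lip 0.72 [359. 213.] [ 0.579 -0.066  0.1  ]
tin_center 0.27 [422. 1
[... 292 characters left out ...]
591 -0.081  0.   ]
scene [0.918488   0.52611727 0.66320104] [-0.75647213 -2.61599918  1.09603773] [[403.36704843   0.         317.15004304]
 [  0.         403.36704843 201.97178795]
 [  0.           0.           1.        ]]
hinge 0.76 [256. 192.] [ 0.709 -0.05   0.1  ]
lip 0.68 [302. 165.] [ 0.586 -0.075  0.1  ]
tin_center 0.75 [318. 171.] [ 0.523 -0.11   0.028]
mat 0.61 [282. 146.] [ 0.534 -0.277  0.001]
mat 0.22 [280. 218.] [ 0.665 -0.046  0.001]
glass 0.81 [392. 224.] [0.465 0.102 0.   ]
silver_remote 0.87 [323. 260.] [0.646 0.104 0.   ]
silver_remote 0.46 [303. 166.] [ 0.527 -0.178  0.   ]
black_remote 0.91 [235. 184.] [ 0.703 -0.208  0.   ]
caddy 0.61 [283. 214.] [ 0.652 -0.056  0.   ]
```

View pics/top0.png

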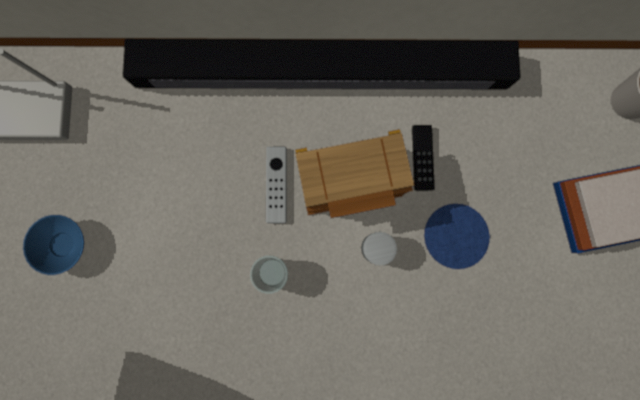

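View pics/scene0.png

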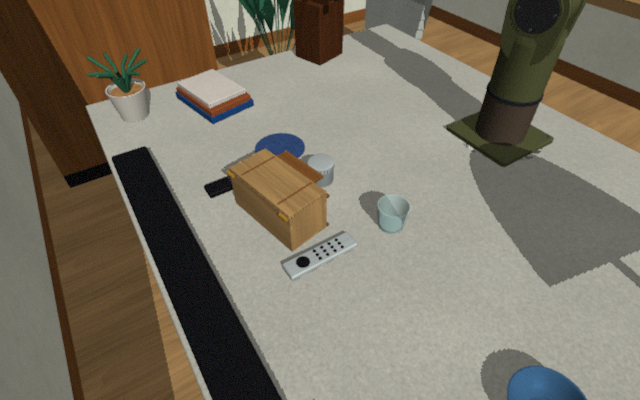

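Top view: tin at (380,249), mat at (457,237), glass at (270,274). The lid's lip faces the robot at about (361,208), and the black remote at (423,157) is beside the caddy. I'll refine the tin, mat and lip with colour and depth.

```bash
cat >> h.py <<'E'
def tinmat(p):
    c=p["color"].astype(int); W=cloud(p)
    m=(c[...,2]>c[...,0]+35)&(abs(W[...,0]-.54)<.13)&(abs(W[...,1]+.27)<.13)&(W[...,2]<.02)
    cnt=max(cv2.findContours(m.astype('uint8'),0,2)[0],key=cv2.contourArea)
    hull=np.array([px2w(p,q[0],.001)[:2] for q in cv2.convexHull(cnt)],'float32'); mat=cv2.minEnclosingCircle(hull)
    t=(W[...,2]>.046)&(W[...,2]<.066)&(abs(W[...,0]-.52)<.06)&(W[...,1]<-.03)&(W[...,1]>-.34)
    t=W[t]; 
    return mat, (t[:,:2].max(0)+t[:,:2].min(0))/2, t.mean(0), len(t), np.ptp(t[:,:2],axis=0)
E
python3 - <<'E'
from h import *
p=viewer.read_camera("top"); print(tinmat(p))
W=cloud(p); c=p["color"]
m=(W[...,2]>.095)&(W[...,2]<.125)&(abs(W[...,0]-.65)<.13)&(abs(W[...,1]+.05)<.17)
q=W[m]; r=cv2.minAreaRect(q[:,:2].astype('float32')); print(r, np.percentile(q[:,2],[1,20,50,80,99]).round(3))
for x in np.arange(.56,.66,.01):
    k=q[abs(q[:,0]-x)<.004]
    if len(k): print(x.round(3),len(k),k[:,1].min().round(3),k[:,1].max().round(3),np.median(k[:,2]).round(3))
E
```

```text
(((0.5409572720527649, -0.27657192945480347), 0.0658736601471901), array([ 0.51517251, -0.10900629]), array([ 0.51502832, -0.10869837,  0.05440675]), 889, array([0.06305507, 0.06505818]))
((0.6486570835113525, -0.05829448997974396), (0.13786374032497406, 0.2002873569726944), 11.712983131408691) [0.102 0.106 0.107 0.108 0.11 ]
0.57 22 -0.035 -0.013 0.107
0.58 122 -0.078 -0.011 0.107
0.59 294 -0.13 0.032 0.107
0.6 381 -0.128 0.034 0.107
0.61 390 -0.127 0.036 0.107
0.62 386 -0.133 0.038 0.107
0.63 492 -0.163 0.04 0.107
0.64 463 -0.162 0.041 0.107
0.65 532 -0.16 0.043 0.107
```

Request:
drive_tool --grip '[1, 1, 1, 1, 1, 1, 1, 1, 1, 1]' --pt "0 0 0" --pt "0 0 0" --pt "0.054 -0.068 0" --pt "0.054 -0.068 0" --pt "0.054 -0.068 0" --pt "0.054 -0.068 0" --pt "0.054 -0.068 0" --pt "0.054 -0.068 0" --pt "0.054 -0.068 0" --pt "0.054 -0.068 0" --spin '[0.105, 0.105, 0, 0, 0, 0, 0, 0, 0, 0]' --squeeze 10

```text
time_s: 1.78
tool_pos: [0.3358, -0.3489, 0.258]
tcp_rot: [3.131, 0.249, 0.001]
wrist_force: [1.1, -0.1, 0.2]
width: 0.0235
grip_force: 0.0
```

Request:
drive_tool --grip '[1, 1, 1, 1, 1, 1, 1, 1, 1, 1]' --pt "0.06 -0.076 0" --pt "0.06 -0.076 0" --pt "0.06 -0.076 0" --pt "0.06 -0.076 0" --pt "0.06 -0.076 0" --pt "0.06 -0.076 0" --pt "0.06 -0.076 0" --pt "0.06 -0.076 0" --pt "0.06 -0.076 0" --pt "0 0 0" --spin '[0, 0, 0, 0, 0, 0, 0, 0, 0, 0]'

```text
time_s: 2.62
tool_pos: [0.5095, -0.0364, 0.2581]
tcp_rot: [-3.125, -0.269, -0.009]
wrist_force: [-0.0, 0.2, 0.1]
width: 0.0002
grip_force: 0.0
```

Request:
drive_tool --grip '[1, 1, 1, 1, 1, 1, 1, 1]' --pt "-0.015 0 0.08" --pt "0 0 0.08" --pt "0 0 0.08" --pt "0 0 0.08" --pt "0 0 0.08" --pt "0 0 0.08" --pt "0 0 0.08" --pt "0 0 0" --spin '[0, 0, 0, 0, 0, 0, 0, 0]'

```text
time_s: 3.28
tool_pos: [0.4962, -0.0467, 0.0287]
tcp_rot: [-3.13, -0.25, 0.014]
wrist_force: [-0.3, 0.4, -0.4]
width: 0.0001
grip_force: 0.0
```

```bash
python3 - <<'E'
from h import *
p=viewer.read_camera("scene"); cv2.imwrite("pics/s1.png",cv2.resize(p["color"][80:280,180:480,::-1],(800,533)))
E
```

```text
(no output)
```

View pics/s1.png

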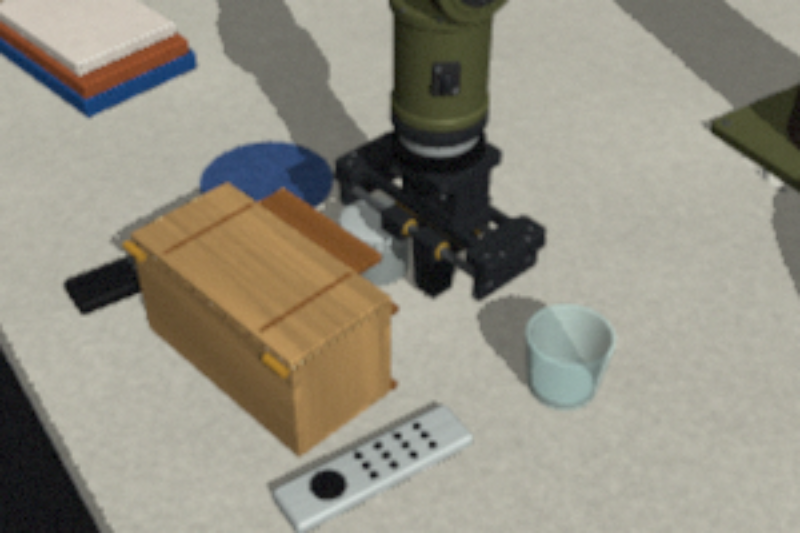

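Request:
drive_tool --grip '[1, 1, 1, 1, 1, 1, 1, 1]' --pt "0.022 0 0" --pt "0 0.02 0" --pt "0 0.03 0" --pt "0 0.03 0" --pt "0 0.03 0" --pt "0 0.03 0" --pt "0 0.03 0" --pt "0 0 0" --spin '[0, 0, 0, 0, 0, 0, 0, 0]'

```text
time_s: 4.0
tool_pos: [0.519, -0.1171, 0.0343]
tcp_rot: [3.129, 0.242, 0.002]
wrist_force: [0.4, -1.2, -0.2]
width: 0.0007
grip_force: 0.0
```

```bash
python3 - <<'E'
from h import *
for c in ("top","scene"):
    p=viewer.read_camera(c); print(c)
    for n,z in {'tin_center':.028}.items():
        for f in (viewer.mark_of,viewer.find_in):
            for d in f(p,n)[:2]: print(n,round(d["score"],2),np.round(d["centre"]),px2w(p,d["centre"],z).round(3))
    cv2.imwrite(f"pics/{c}2.png",p["color"][...,::-1])
    try: print(tinmat(p)[1:])
    except Exception as e: print(e)
a=cv2.imread("pics/top2.png")[170:320,260:510]; b=cv2.imread("pics/scene2.png")[100:250,200:450]
cv2.imwrite("pics/ab2.png",cv2.resize(np.vstack([a,b]),(500,600)))
E
```

```text
top
zero-size array to reduction operation maximum which has no identity
scene
tin_center 0.49 [306. 159.] [ 0.524 -0.165  0.028]
tin_center 0.51 [300. 157.] [ 0.534 -0.181  0.028]
(array([ 0.53190032, -0.14432431]), array([ 0.53658349, -0.14421104,  0.05472551]), 205, array([0.04730695, 0.10228659]))
```

View pics/ab2.png

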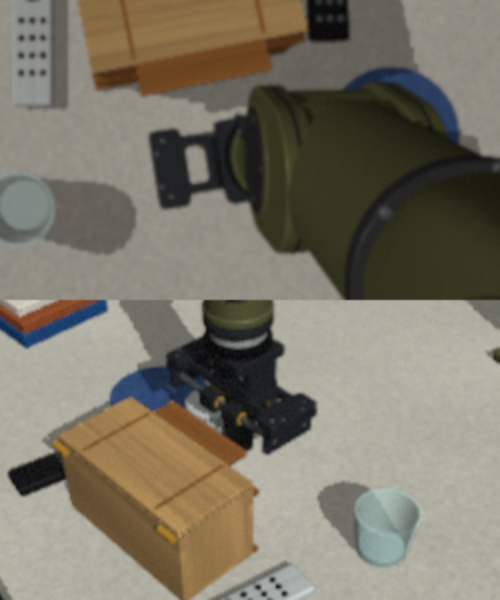

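Request:
drive_tool --grip '[1, 1, 1, 1, 1, 1]' --pt "0 0.03 0.005" --pt "0 0.03 0" --pt "0 0.03 0" --pt "0 0.03 0" --pt "0 0.03 0" --pt "0 0 0" --spin '[0, 0, 0, 0, 0, 0]'

```text
time_s: 4.8
tool_pos: [0.5282, -0.177, 0.0318]
tcp_rot: [3.129, 0.24, 0.001]
wrist_force: [0.2, -1.0, 0.1]
width: 0.0003
grip_force: 0.0
```

```bash
python3 - <<'E'
from h import *
print(sensors.sense()["tool_pos"])
p=viewer.read_camera("scene"); W=cloud(p)
for f in (viewer.mark_of,viewer.find_in):
    for d in f(p,'tin_center')[:2]: print(round(d["score"],2),np.round(d["centre"]),px2w(p,d["centre"],.028).round(3))
cv2.imwrite("pics/s3.png",cv2.resize(p["color"][110:200,240:390,::-1],(800,480)))
E
```

```text
[ 0.52824522 -0.1770326   0.03182273]
0.66 [293. 152.] [ 0.536 -0.209  0.028]
0.58 [284. 148.] [ 0.547 -0.237  0.028]
```

View pics/s3.png

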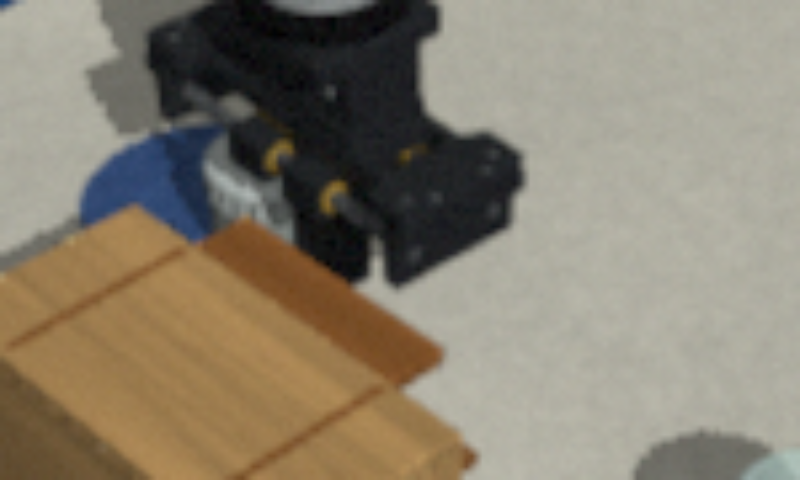

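The tin is still square ahead of the fingers and partly on the mat, in the crop at about (250,190). About 48 mm remains.

Request:
drive_tool --grip '[1, 1, 1, 1, 1, 1, 1, 1, 1, 1]' --pt "0 0.03 0" --pt "0 0.03 0" --pt "0 0.03 0" --pt "0 0.025 0" --pt "0 0 0" --pt "0 -0.06 0" --pt "0 -0.08 0" --pt "0 -0.02 -0.08" --pt "0 0 -0.1" --pt "0 0 -0.1" --spin '[0, 0, 0, 0, 0, 0, 0, 0, 0, 0]'

```text
time_s: 5.78
tool_pos: [0.5244, -0.1528, 0.1442]
tcp_rot: [-3.13, -0.253, 0.004]
wrist_force: [0.6, 0.3, -0.1]
width: 0.0004
grip_force: 0.0
```

```bash
python3 - <<'E'
from h import *
print(sensors.sense()["tool_pos"])
for c in ("top","scene"):
    p=viewer.read_camera(c)
    for n,z in (('tin_center',.028),('mat',.001)):
        for d in viewer.mark_of(p,n)[:1]: print(n,round(d["score"],2),np.round(d["centre"]),px2w(p,d["centre"],z).round(3))
    try: print(tinmat(p))
    except Exception as e: print(e)
E
```

```text
[ 0.52437911 -0.15275021  0.14423304]
zero-size array to reduction operation maximum which has no identity
tin_center 0.71 [282. 141.] [ 0.539 -0.266  0.028]
mat 0.69 [280. 146.] [ 0.539 -0.283  0.001]
(((0.5004233121871948, -0.26009219884872437), 0.0462951734662056), array([ 0.53915719, -0.27036002]), array([ 0.54153157, -0.26542423,  0.055551  ]), 343, array([0.06410882, 0.06514771]))
```

Request:
drive_tool --grip '[1, 1, 1, 1, 1, 1]' --pt "0.03 -0.06 0" --pt "0.03 -0.06 0" --pt "0.03 -0.06 0.03" --pt "0 0 0.03" --pt "0 0 0.03" --pt "0 0 0" --spin '[-0.025, 0, 0, 0, 0, 0]'

```text
time_s: 6.58
tool_pos: [0.5461, -0.0763, 0.1043]
tcp_rot: [-3.128, -0.282, 0.011]
wrist_force: [-0.3, -1.0, -0.2]
width: 0.0005
grip_force: 0.0
```

Request:
drive_tool --grip '[1, 1, 1]' --pt "0.02 0 0" --pt "0.02 0 0" --pt "0 0 0" --spin '[0, 0, 0]'

```text
time_s: 6.83
tool_pos: [0.567, -0.074, 0.1082]
tcp_rot: [-3.129, -0.28, -0.006]
wrist_force: [0.0, -0.2, -0.1]
width: 0.0006
grip_force: 0.0
```

Request:
drive_tool --grip '[1, 1, 1]' --pt "0.01 0 0.005" --pt "0.01 0 0" --pt "0 0 0" --spin '[0, 0, 0]'

```text
time_s: 7.08
tool_pos: [0.5715, -0.0732, 0.1057]
tcp_rot: [3.129, 0.279, -0.003]
wrist_force: [-2.1, -0.5, 0.3]
width: 0.0005
grip_force: 1.0
```

Request:
drive_tool --grip '[1, 1, 1]' --pt "0.012 0 0" --pt "0 0 0" --pt "0 0 0" --spin '[0, 0, 0]'

```text
time_s: 7.33
tool_pos: [0.5717, -0.0732, 0.1053]
tcp_rot: [3.128, 0.279, -0.017]
wrist_force: [-10.6, -1.4, 6.6]
width: 0.0006
grip_force: 4.9
```

Request:
drive_tool --grip '[1, 1, 1, 1, 1]' --pt "0.004 0 -0.02" --pt "0.004 0 -0.02" --pt "0.005 0 -0.02" --pt "0.006 0 -0.02" --pt "0 0 0" --spin '[0, 0, 0, 0, 0]'

```text
time_s: 7.75
tool_pos: [0.5764, -0.0722, 0.1372]
tcp_rot: [3.128, 0.278, -0.027]
wrist_force: [-13.5, -1.8, 3.4]
width: 0.0004
grip_force: 7.0
```

```bash
python3 - <<'E'
from h import *
s=sensors.sense(); print(s["tool_pos"],s["wrist_force"])
p=viewer.read_camera("scene")
for n in ("lip","hinge"):
  for d in viewer.mark_of(p,n)[:1]: print(n,round(d["score"],2),np.round(d["centre"]),px2w(p,d["centre"]).round(3))
cv2.imwrite("pics/s4.png",cv2.resize(p["color"][90:260,200:410,::-1],(741,600)))
E
```

```text
[ 0.57637985 -0.07222546  0.13721191] [-13.52718381  -1.84818943   3.35275749]
lip 0.84 [302. 155.] [ 0.593 -0.063  0.137]
hinge 0.63 [257. 194.] [ 0.708 -0.052  0.094]
```

View pics/s4.png

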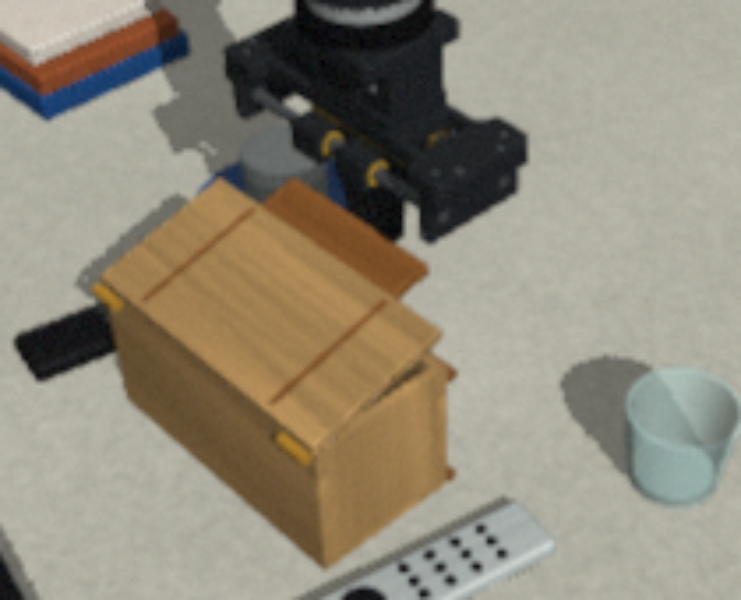

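Request:
drive_tool --grip '[1, 1, 1, 1, 1, 1]' --pt "0.008 0 -0.03" --pt "0.012 0 -0.03" --pt "0.014 0 -0.028" --pt "0.016 0 -0.027" --pt "0.018 0 -0.026" --pt "0 0 0" --spin '[0, 0, 0, 0, 0, 0]'

```text
time_s: 8.4
tool_pos: [0.613, -0.0654, 0.1964]
tcp_rot: [3.129, 0.28, 0.008]
wrist_force: [-0.6, -0.5, 1.7]
width: 0.0008
grip_force: 0.7
```

```bash
cat > look.py <<'E'
from h import *
s=sensors.sense(); print(s["tool_pos"],s["wrist_force"])
p=viewer.read_camera("scene")
for n in ("lip","hinge"):
  for d in viewer.mark_of(p,n)[:1]: print(n,round(d["score"],2),np.round(d["centre"]),px2w(p,d["centre"]).round(3))
E
python3 look.py
```

```text
[ 0.61295764 -0.06541655  0.19638385] [-0.6213985  -0.53899495  1.74158175]
lip 0.92 [288. 135.] [ 0.622 -0.064  0.198]
hinge 0.69 [258. 193.] [ 0.712 -0.036  0.109]
```

Request:
drive_tool --grip '[1, 1, 1, 1, 1, 1]' --pt "0.028 0 -0.02" --pt "0.028 0 -0.018" --pt "0.03 0 -0.015" --pt "0.03 0 -0.012" --pt "0.031 0 -0.008" --pt "0 0 0" --spin '[0, 0, 0, 0, 0, 0]'

```text
time_s: 9.05
tool_pos: [0.6712, -0.0544, 0.2232]
tcp_rot: [-3.128, -0.281, -0.006]
wrist_force: [0.2, -0.1, -0.2]
width: 0.0002
grip_force: 0.0
```

```bash
python3 look.py
```

```text
[ 0.67115018 -0.05440008  0.22316948] [ 0.24756258 -0.07564152 -0.2065051 ]
lip 0.89 [262. 136.] [ 0.68  -0.053  0.225]
hinge 0.79 [258. 194.] [ 0.711 -0.035  0.109]
```

Request:
drive_tool --grip '[1, 1, 1, 1, 1, 1, 1, 1, 1]' --pt "0.025 0 0" --pt "0.025 0 0" --pt "0.025 0 0" --pt "0.025 0 0" --pt "0.025 0 0" --pt "0.015 0 0" --pt "0 0 0" --pt "0 0 0" --pt "0 0 0" --spin '[0, 0, 0, 0, 0, 0, 0, 0, 0]'

```text
time_s: 9.95
tool_pos: [0.7231, -0.0458, 0.2231]
tcp_rot: [3.129, 0.279, -0.002]
wrist_force: [-0.1, -0.0, 0.1]
width: 0.0008
grip_force: 0.0
```

```bash
python3 look.py; python3 - <<'E'
from h import *
p=viewer.read_camera("scene"); cv2.imwrite("pics/s5.png",cv2.resize(p["color"][80:260,190:410,::-1],(733,600)))
E
```

```text
[ 0.72311052 -0.04582057  0.22310609] [-0.1358265  -0.0077662   0.06120061]
lip 0.81 [231. 155.] [ 0.667 -0.317  0.001]
hinge 0.72 [255. 193.] [ 0.723 -0.02   0.127]
```

View pics/s5.png

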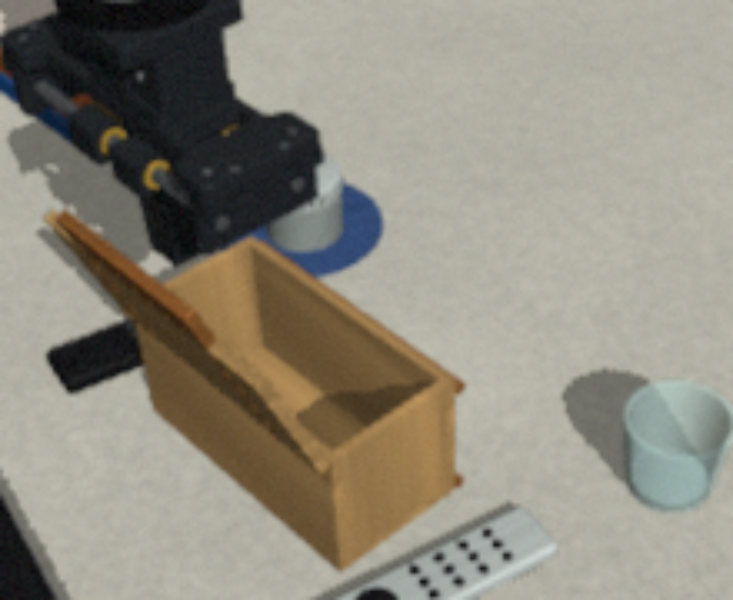

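The lid rests open on its stop, the tin stands on the mat at crop position (307,215), and the glass and remotes look unmoved. I'll back away, check the tin once from above, and hand in.

Request:
drive_tool --grip '[1, 1, 1, 1, 1, 1, 1, 1, 1, 1]' --pt "-0.06 0 -0.02" --pt "-0.08 0 -0.03" --pt "-0.08 0 -0.03" --pt "-0.08 -0.05 0" --pt "-0.05 -0.08 0" --pt "0 -0.1 0" --pt "0 -0.1 0" --pt "0 -0.1 0" --pt "0 -0.05 0" --pt "0 0 0" --spin '[0, 0, 0, 0, 0, 0, 0, 0, 0, 0]'

```text
time_s: 10.98
tool_pos: [0.5505, 0.1261, 0.2558]
tcp_rot: [-3.123, -0.295, -0.001]
wrist_force: [0.5, 0.5, 0.3]
width: 0.0006
grip_force: 0.0
```

```bash
python3 - <<'E'
from h import *
p=viewer.read_camera("top"); print(tinmat(p))
for n in ('tin_center','glass','silver_remote','black_remote'):
    for d in viewer.mark_of(p,n)[:1]: print(n,px2w(p,d["centre"],.028 if n[0]=='t' else 0).round(3))
cv2.imwrite("pics/t6.png",p["color"][...,::-1])
p=viewer.read_camera("scene")
for n in ('glass','silver_remote','black_remote','tin_center'):
    for d in viewer.mark_of(p,n)[:1]: print(n,px2w(p,d["centre"],.028 if n[0]=='t' else 0).round(3))
E
```

```text
(((0.5410972833633423, -0.2764473557472229), 0.06607554107904434), array([ 0.53820365, -0.27018806]), array([ 0.53782617, -0.26911151,  0.05422866]), 905, array([0.06354359, 0.06504341]))
tin_center [ 0.543 -0.267  0.028]
glass [0.461 0.107 0.   ]
silver_remote [0.644 0.1   0.   ]
black_remote [ 0.702 -0.221  0.   ]
glass [0.476 0.104 0.   ]
silver_remote [0.653 0.105 0.   ]
black_remote [ 0.703 -0.207  0.   ]
tin_center [ 0.542 -0.27   0.028]
```

View pics/t6.png

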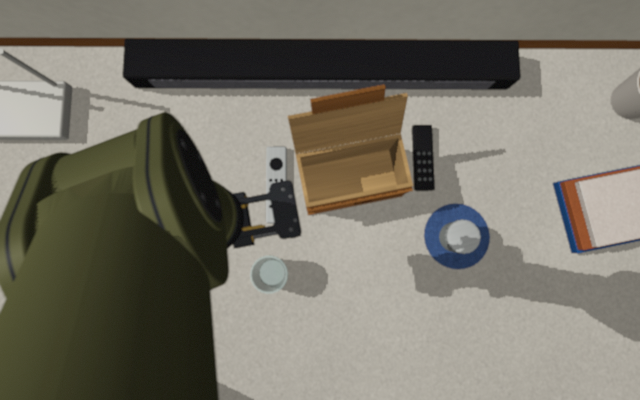

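The tin (462,235) is on the mat about 7 mm off centre. The lid is open, nothing else has moved, and the arm is clear.

```bash
python3 -c "
from workcell import workorder
print(workorder.finish_job())"
```

```text
the job is handed in; nothing more can be done
None
```

The job is handed in (no verdict came back): the tin stands on the mat about 7 mm off centre, and the lid rests open on its stop, lifted by pressing a fingertip on the lip's front edge because the tool only points down; the door looked shut and the glass and remotes unmoved in the last pictures.

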